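Home an index table the shorter way and clamp it

TASK

Bring the index table home: turn its plate by the crank the shorter way round, slowly at the end, until the spring pin drops into the plate's slot, and stop there without forcing the plate against the pin. Then swing the clamp lever fully round to its stop, let go, and leave the things lying about undisturbed.

Things in the scene. Friction and masses are not known exactly. Their poses are not given: they have to be found in the camera images.
- index_base: grey cast base of the index table, fixed to the drawer floor: a round foot 152 mm across and 26 mm high with two lugs; origin under its centre on the floor; z up, on the axis of the plate. Its own +x points to the lug with the pin bracket, +y to the side with the clamp lever.
- plate (a joint): angle of the steel index plate (120 mm across, top 44 mm above the floor) with its crank, rad, counter-clockwise from above, endless. 0 (and equally 6.283): the slot points along the base's own +x, the crank along its -x. It starts between 0.75 and 5.53. Home is only roughly 0 or 6.283: see slot. Turning takes about 5 N at the crank; the plate stays where it is left.
- crank_grip (a point): middle of the crank's upright round black grip, 15 mm across, from 84 to 134 mm above the floor, 45 mm from the plate's axis on the side opposite the slot; the point is on the grip's axis, 115 mm above the floor. A flat crank arm, its top 84 mm above the floor, joins it to the central stem (22 mm across, top at 88 mm). The grip is fixed to the arm.
- plate_axis (a point): point on the plate's upright axis, 115 mm above the floor.
- slot (a point): middle of the slot in the plate's rim, 50 mm from the axis, at the plate's top; 12 mm wide, 10 mm deep, open at the rim. The pin's bracket is only roughly set, so the pin drops in at a plate angle up to 0.25 rad to either side of 0 (6.283): turn slowly and feel or watch for it. It has 0.04 rad of play either way in the slot, then blocks the plate.
- pin (a joint): how far the upright spring pin has dropped, m: 0 while its 8 mm round tip rides on the plate, 0.007 in the slot. A spring presses it down with 4 N. It stands on a dark bracket at the base's +x side, 50 mm from the plate's axis; its steel head, 15 mm across, is 71 mm above the floor, below the crank. Turning on against the dropped pin loads it sideways; it bears 12 N.
- lever (a joint): angle of the clamp lever about its upright axis, rad, clockwise seen from above: 0 with the lever along the base's own +y (open), 1.0 at its stop (clamped), 57 degrees further towards the base's +x. It starts between 0 and 0.2, takes about 4 N at its grip and stays where it is left.
- lever_grip (a point): middle of the free part of the lever's upright black grip, a round post 15 mm across that reaches from 40 to 92 mm above the floor at the lever's end; the point is on its axis, 76 mm above the floor, 72 mm from the lever's axis.
- lever_pivot (a point): point on the lever's upright axis, 76 mm above the floor.
- v_block_mid (a point): centre of a loose steel V-block, 50 x 50 x 40 mm, a bystander
- bushing_mid (a point): centre of a loose flanged bronze bushing, 44 mm across, 30 mm high, a bystander
- step_block_mid (a point): centre of a loose black step block, 28 x 60 x 36 mm, a bystander
- bolt_mid (a point): centre of a loose hex bolt standing on its head, 27 mm across, 61 mm high, a bystander
- t_nut_mid (a point): centre of a loose T-slot nut, 28 x 28 x 18 mm, a bystander close to the base

How it is judged (in metres and radians):
On the way, in this order (a step that is already met when the one before it is completed fails the run):
1. the pin has dropped into the slot at home (value of joint pin above 0.0055 m), for 0.2 s.
2. the clamp lever is swung to its stop (value of joint lever above 0.9 rad), for 0.2 s.
At the end, for the whole second after the job is handed in: The pin stands in the plate's slot (dropped by more than 5.5 mm) with the plate within 0.35 rad of 0 or 6.283, and the clamp lever is at more than 0.9 rad (value of joint pin above 0.0055 m and value of joint lever above 0.9 rad and (value of joint plate between -0.35 and 0.35 rad or value of joint plate between 5.93 and 6.63 rad)); the robot touches nothing.
It fails at once if the plate is turned the longer way: through the far side (3.14 rad) after starting more than half a radian from it, or more than half a turn past home ((value of joint plate between 3.06 and 3.22 rad and distance of slot from where it was at the start of the episode above 0.0247 m) or value of joint plate below -3 rad or value of joint plate above 9.28 rad).
It fails at once if the plate is forced against the pin with more than 12 N (contact force between plate and pin above 12 N).
It fails at once if a bystander is shifted by more than 15 mm (distance of any of v_block_mid, bushing_mid, step_block_mid, bolt_mid, t_nut_mid from where it was at the start of the episode above 0.015 m).
It also fails if it takes over 58 s, if anything falls off the work surface, if the arm or the gripper's body presses on something with over 40 N, if the wrist force passes 120 N, or if a joint passes its speed limit or range.

ROBOT

A 7-joint arm with a two-finger parallel gripper is mounted at the origin on a cart in front of the work surface, level with it; the furniture and walls round the work are solid. World frame = base frame: x ahead of the robot, y to its left, z up, the work surface at z = 0. Lengths are in mm, angles in rad, forces in N, time in s.
With the tool pointing down it reaches from about 400 to 900 mm from the base axis. Payload 5.6 kg.
Tool frame: the origin (TCP) lies at the very end of the fingers, on their centre line; the grasp point (between the pads) lies 19 mm behind it; z points along the fingers, y is the line along which they close (so a half turn about z gives the same grasp; the last joint's range is limited). The gripper opens to 92 mm and grips with 3 to 60 N. Pads are 20 mm wide; open, the fingers measure 128 mm over their backs; the gripper's body (75 mm by 189 mm) begins 69 mm behind the grasp point.
Start: joints at [-1.243, 0.468, -0.012, 1.603, 0.006, 1.071, -0.056], TCP at [235.576, 605.816, 214.592] pointing down, gripper open.
Joint ranges: [-2.53, 2.53], [-0.31, 2.02], [-1.57, 1.55], [0.28, 2.44], [-1.29, 4.43], [0.15, 1.84], [-2.92, 2.92]. Speed limits (rad/s): [2.57, 2.57, 3.14, 3.14, 3.14, 3.14, 3.14].

INTERFACE

Orientations are given as [roll, pitch, yaw] about the fixed x, y, z axes, in that order (R = Rz(yaw) Ry(pitch) Rx(roll)).
In Python, from workcell import readout, imaging, job_done gives the robot as it stands. The module is installed in compiled form; this text tells all that it offers.
- The arm moves only by the tool send_rows, never from a script. Its argument "targets" is a list that holds one entry, the list of rows, each a list of 7 numbers: the shift along the tool's x, y, z in cm, then the turn, a rotation vector about the tool's x, y, z in rad, then the opening, from 0 (shut) to 1 (fully open). In form: [[[tx, ty, tz, wx, wy, wz, jaw], ...]]. A call has 1 to 8 rows; each row is the pose to reach, as a shift and turn from the pose commanded when the call began, along the tool's axes at that moment; what a row does not reach only later rows make up. A row lasts 1/8 s, in which the tool goes at most 62.5 mm and 10.7 degrees, less where a joint would pass 70% of its speed; a pose out of reach is approached as far as the arm can. A call with a gripper value outside its range is refused whole. The fingers move at their own pace and stop on an object; "newtons" is the grip in N (left out, the last holds). Time passes only in rows, so rows that repeat a pose let the fingers close. It gives the time, the measured TCP pose, the force, the opening and the grip force at its end, in the units of the state.
- readout.state(): the state, without advancing time (a new reading comes with each control period).
- imaging.grab_frame(name): name is "scene" or "top" or "wrist"; returns the picture (480x640x3 uint8, red, green, blue); there is no depth.
- imaging.calibration(name): a dict with "intrinsics" (3x3 intrinsics, pixels), "distortion" ([k1, k2, p1, p2, k3] as OpenCV has them; the pictures are not rectified), "eye" and "orientation" of the camera in the world. Camera axes: x right, y up, looking along -z (the intrinsics and any distortion apply to the point x, -y, -z); pixel columns grow to the right and rows downward; lengths in mm; the calibration is good to about 2 mm. A picture is of the moment at which its call begins: read the wrist's pose just before it. calibration takes no time and is no camera call; for the wrist camera it gives the pose at the moment of the call.
- job_done(): hands the job in; it is judged then, once.
Trained networks look in the newest picture that a camera, given by its name, has taken for a name from the list of things; names that differ only in an ending like _2 or _b are one class to them, and where a whole thing is asked for, a point or a joint stands for the part that bears it (a point fixed in the world has none). Each returns a list of dicts, best first, with "confidence" (0 to 1); they miss things now and then, are a little off and sometimes report something else, mostly with a low value. They report only what shows in the picture. A call takes as long as a camera call.
- imaging.spot_in(camera, label): "at" ([x, y, z] in mm, in world coordinates, good to about 4 mm: the middle of the surface that is visible of it).
- imaging.silhouettes(camera, label): "mask" (480x640 bool, what is visible of it).
The state is a dict: "time_s": time; "joints": joint angles; "dq": joint speeds; "effort": joint torques, N m; "eef_pos": TCP position; "tool_rot": TCP orientation; "contact_force": force on the tool from outside, world axes, zero at the start; "ft_torque": the same for the moment, N m; "gripper_width": finger opening in mm; "grasp_force": force on a finger pad.
Only numpy, scipy, OpenCV 4.12 (cv2) and the standard library are available. Lean on these libraries where they do the work, as an engineer would, in place of code of your own. Each camera call takes 0.05 s, during which the arm holds its last target. There are 200 camera calls.

## Working session

There is one attempt and no reset: what is moved stays moved. The work goes in short steps, Python scripts to look and compute and a tool call to move; the robot and the scene stay as the last step left them, time stands still between calls to the robot, and variables do not carry over. Pictures are saved under pics/ and viewed, at most 10 in all, crops included, and the job is handed in when it is done.

Besides the shell and the picture viewer there is one more tool, called after ">>>" as a command line: name --argument value ..., lists and objects as JSON in quotes. send_rows: Moves the arm, as the interface text tells. Its arguments: {"type":"object","properties":{"targets":{"type":"array"},"newtons":{"type":"number"}},"required":["targets"]}

```bash
mkdir -p pics; cat > h.py <<'E'
import numpy as np, cv2
from workcell import readout, imaging, job_done
def save(cam,fn):
    im=imaging.grab_frame(cam); cv2.imwrite('pics/'+fn,im[:,:,::-1]); return im
E
python3 - <<'E'
from h import *
s=readout.state(); print(s['time_s'],s['eef_pos'],s['tool_rot'],s['gripper_width'],s['contact_force'])
a=save('top','top0.png'); 
for n in ['index_base','crank_grip','plate_axis','slot','pin','lever_grip','lever_pivot','v_block_mid','bushing_mid','step_block_mid','bolt_mid','t_nut_mid']:
    try: print(n,[(np.round(d['at']),round(d['confidence'],2)) for d in imaging.spot_in('top',n)[:2]])
    except Exception as e: print(n,e)
b=save('scene','scene0.png')
for n in ['crank_grip','slot','pin','lever_grip']:
    print(n,[(np.round(d['at']),round(d['confidence'],2)) for d in imaging.spot_in('scene',n)[:2]])
for c in ['top','scene']:
    k=imaging.calibration(c); print(c,k)
E
```

```text
0.0 [235.40275407 605.24001771 213.65527034] [-3.13983857e+00  1.49208316e-04  2.77073104e+00] 92.01549853179577 [-0.94719252  0.28419156 -0.01337865]
index_base [(array([ 495., -250.,   42.]), 0.86)]
crank_grip [(array([ 504., -252.,   42.]), 0.88)]
plate_axis [(array([ 502., -254.,   40.]), 0.9)]
slot [(array([ 505., -252.,   44.]), 0.98)]
pin []
lever_grip [(array([ 479., -135.,   49.]), 0.65), (array([ 499., -252.,   44.]), 0.33)]
lever_pivot [(array([ 499., -246.,   44.]), 0.91)]
v_block_mid [(array([ 653., -356.,   31.]), 0.56)]
bushing_mid [(array([ 660., -218.,   30.]), 0.95)]
step_block_mid [(array([ 655., -147.,   27.]), 0.91)]
bolt_mid [(array([660., -92.,  24.]), 0.65)]
t_nut_mid [(array([ 400., -253.,   13.]), 0.67)]
crank_grip [(array([ 500., -232.,   42.]), 0.57)]
slot [(array([ 497., -232.,   45.]), 0.92), (array([ 481., -108.,   47.]), 0.2)]
pin []
lever_grip [(array([ 479., -109.,   46.]), 0.7), (array([ 486., -216.,   42.]), 0.22)]
top {'intrinsics': array([[524.27472647,   0.        , 310.42063758],
       [  0.        , 524.27472647, 238.31843311],
       [  0.        ,   0.        ,   1.        ]]), 'distortion': array([-0.14697201,  0.        ,  0.        ,  0.        ,  0.        ]), 'eye': array([ 467.15366171, -220.80212638,  939.02352136]), 'orientation': array([ 0.09323396,  0.01215406, -1.5561872 ])}
scene {'intrinsics': array([[472.85822802,   0.        , 324.15631013],
       [  0.        , 472.85822802, 234.54013553],
       [  0.        ,   0.        ,   1.        ]]), 'distortion': array([0.02654179, 0.        , 0.        , 0.        , 0.        ]), 'eye': array([188.01309154, 403.57621865, 591.33305   ]), 'orientation': array([ 0.97486348,  0.00730889, -2.65724181])}
```

```bash
python3 - <<'E'
import cv2
a=cv2.imread('pics/top0.png'); cv2.imwrite('pics/top0c.png',cv2.resize(a[120:360,180:480],(750,600),interpolation=cv2.INTER_CUBIC))
E
```

```text
(no output)
```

View pics/top0.png

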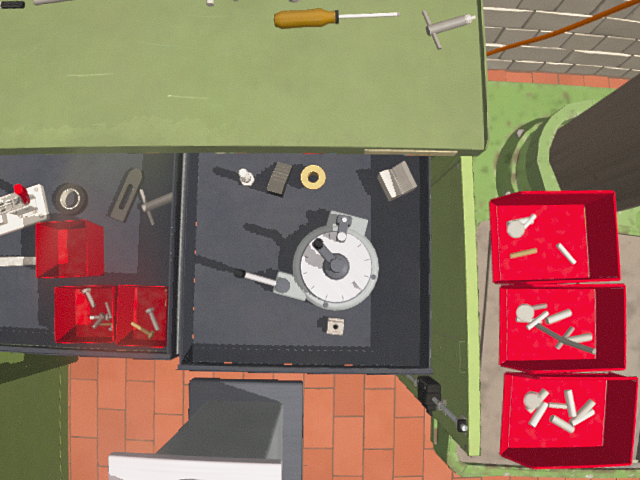

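View pics/scene0.png

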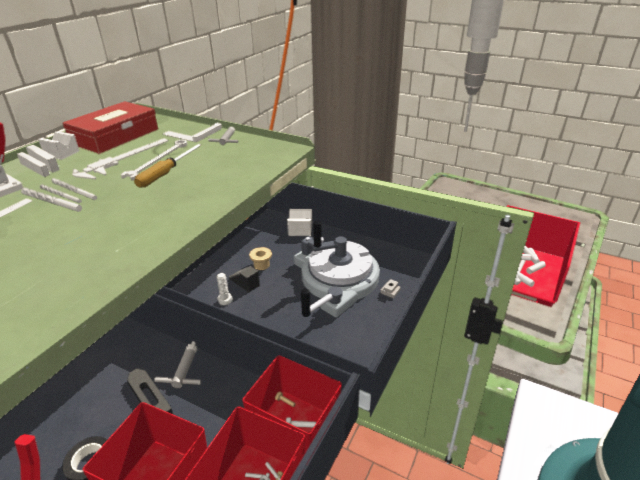

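View pics/top0c.png

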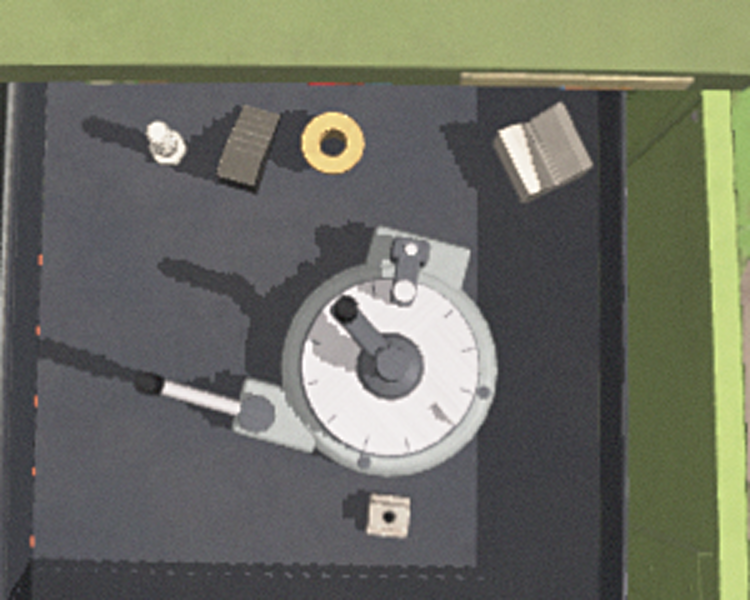

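The top view shows the stem at about (339,265), the crank grip top at (318,242), the pin head at (342,236), the slot at (356,285), the lever grip at (239,273) and the lever pivot at (282,285). The crank has to go counter-clockwise by about 130°. Next I convert these pixels to metric positions.

```bash
cat >> h.py <<'E'
from scipy.spatial.transform import Rotation as Ro
def pix2w(cam,p,z):
    k=imaging.calibration(cam)
    u=cv2.undistortPoints(np.array([[p]],float),k['intrinsics'],k['distortion'])[0,0]
    d=Ro.from_euler('xyz',k['orientation']).as_matrix()@[u[0],-u[1],-1]
    e=k['eye']; return e+d*(z-e[2])/d[2]
def w2pix(cam,P):
    k=imaging.calibration(cam)
    c=Ro.from_euler('xyz',k['orientation']).as_matrix().T@(np.array(P)-k['eye'])
    q=np.array([[c[0],-c[1],-c[2]]])
    return cv2.projectPoints(q,np.zeros(3),np.zeros(3),k['intrinsics'],k['distortion'])[0][0,0]
E
python3 - <<'E'
from h import *
f=lambda x,y:((x+.5)/2.5+180-.5,(y+.5)/2.5+120-.5)
P={}
for n,p,z in [('stem',(398,362),88),('platec',(391,369),44),('foot',(389,374),26),('crank',(345,304),134),('pin',(404,291),71),('slot',(440,412),44),('levgrip',(148,382),92),('pivot',(256,412),45)]:
    P[n]=pix2w('top',f(*p),z); print(n,np.round(P[n],1))
for a,b in [('stem','crank'),('stem','pin'),('stem','slot'),('pivot','levgrip'),('stem','pivot')]:
    d=(P[b]-P[a])[:2]; print(a,b,round(np.hypot(*d),1),round(np.arctan2(d[1],d[0]),3))
# plate circle by hough for axis
im=cv2.imread('pics/top0.png'); g=cv2.cvtColor(im,cv2.COLOR_BGR2GRAY)[200:320,280:390]
c=cv2.HoughCircles(cv2.resize(g,None,fx=3,fy=3,interpolation=cv2.INTER_CUBIC),cv2.HOUGH_GRADIENT,1.5,30,param1=120,param2=40,minRadius=90,maxRadius=150)
for q in c[0][:3]: 
    p=(q[0]/3+280,q[1]/3+200); print(p,q[2]/3,pix2w('top',p,44)[:2],pix2w('top',p,26)[:2])
s=readout.state();print(Ro.from_euler('xyz',s['tool_rot']).as_matrix().round(3))
E
```

```text
stem [ 504.5 -256.1   88. ]
platec [ 501.6 -253.2   44. ]
foot [ 498.8 -252.5   26. ]
crank [ 537.8 -221.2  134. ]
pin [ 552.6 -260.4   71. ]
slot [ 472.8 -287.    44. ]
levgrip [489.  -94.2  92. ]
pivot [ 471.  -161.7   45. ]
stem crank 48.3 0.809
stem pin 48.2 -0.088
stem slot 44.3 -2.372
pivot levgrip 69.8 1.31
stem pivot 100.3 1.912
(np.float32(335.75), np.float32(267.25)) 43.0 [ 501.68814324 -252.64447362] [ 502.38267322 -253.28486154]
(np.float32(332.25), np.float32(257.75)) 44.2 [ 517.83920812 -246.48894597] [ 518.85855545 -247.00553883]
(np.float32(345.25), np.float32(261.25)) 45.850002 [ 512.14987134 -268.76273243] [ 513.05479926 -269.72727793]
[[-0.932  0.362  0.   ]
 [ 0.362  0.932  0.   ]
 [-0.     0.    -1.   ]]
```

>>> send_rows --targets '[[[-3.6,-4.1,-1,0,0,0.124,1],[-7.2,-8.3,-2,0,0,0.25,1],[-10.8,-12.4,-3,0,0,0.37,1],[-14.5,-16.6,-3,0,0,0.5,1],[-18.1,-20.7,-3,0,0,0.62,1],[-21.7,-24.8,-3,0,0,0.745,1],[-25.3,-29,-3,0,0,0.87,1],[-29,-33.1,-3,0,0,1.0,1]]]' --newtons 15

```text
time_s: 1.9
eef_pos: [386.4, 190.6, 245.0]
tool_rot: [3.141, -0.001, 1.767]
contact_force: [0.4, 0.0, -0.5]
gripper_width: 91.9
grasp_force: 0.0
```

```bash
cat >> h.py <<'E'
def to(x,y,z,yd=None):
    "tool shift (cm) and turn (rad) from the measured pose to a world point, tool y along direction yd"
    s=readout.state(); R=Ro.from_euler('xyz',s['tool_rot']).as_matrix()
    t=R.T@(np.array([x,y,z])-s['eef_pos'])/10
    w=[0,0,0]
    if yd is not None:
        Y=np.array([np.cos(yd),np.sin(yd),0]); Z=np.array([0,0,-1.]); X=np.cross(Y,Z)
        w=Ro.from_matrix(R.T@np.c_[X,Y,Z]).as_rotvec()
    print('t',s['time_s'],'pos',np.round(s['eef_pos'],1),'ydir',round(np.arctan2(R[1,1],R[0,1]),3),'q',np.round(s['joints'],2),'F',np.round(s['contact_force'],1),'w',round(s['gripper_width'],1))
    print('shift',np.round(t,2),'turn',np.round(w,3))
E
python3 -c "
from h import *
to(535,-222,180,-0.79)"
```

```text
t 1.9 pos [386.4 190.6 245. ] ydir 0.196 q [-0.87  0.04  0.34  2.09 -0.02  1.01 -0.32] F [ 0.4  0.  -0.5] w 91.9
shift [-43.37   6.54   6.47] turn [ 0.001 -0.001  0.986]
```

>>> send_rows --targets '[[[-5.4,0.8,0,0,0,0.124,1],[-10.8,1.6,0,0,0,0.25,1],[-16.3,2.5,0,0,0,0.37,1],[-21.7,3.3,1,0,0,0.5,1],[-27.1,4.1,2,0,0,0.62,1],[-32.5,4.9,3.5,0,0,0.745,1],[-38,5.7,5,0,0,0.87,1],[-43.4,6.5,6.5,0,0,0.99,1]]]'

```text
time_s: 2.9
eef_pos: [536.6, -221.6, 179.2]
tool_rot: [3.141, -0.001, 0.778]
contact_force: [-0.1, 0.8, 0.2]
gripper_width: 92.3
grasp_force: 0.0
```

```bash
python3 -c "
from h import *
to(535,-222,100,-0.79)
save('wrist','w1.png')
for P in [(535,-222,134),(503,-254,88),(552.6,-260.4,71)]: print(w2pix('wrist',P))
print([(np.round(d['at']),round(d['confidence'],2)) for d in imaging.spot_in('wrist','crank_grip')[:2]])"
```

```text
t 2.9 pos [ 536.6 -221.6  179.2] ydir -0.793 q [-0.23  0.46  0.73  1.85 -0.37  0.97 -0.13] F [-0.1  0.8  0.2] w 92.3
shift [-0.15 -0.09  7.92] turn [ 0.    -0.001 -0.003]
[308.49009602 259.42595318]
[311.19018451 296.44489402]
[358.05029757 253.41061014]
[(array([ 508., -246.,   42.]), 0.69)]
```

View pics/w1.png

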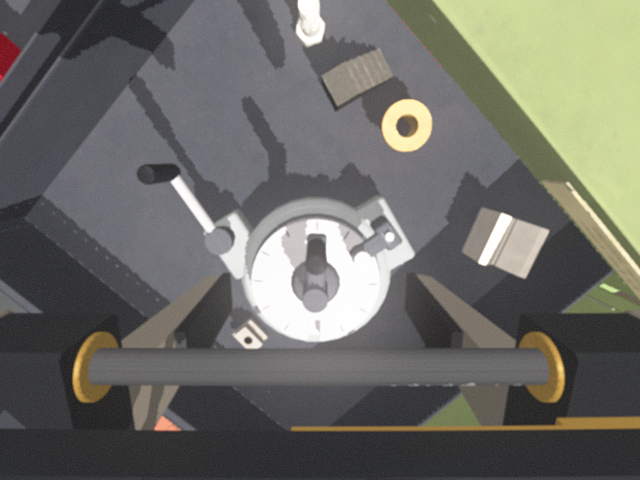

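```bash
python3 - <<'E'
from h import *
a=cv2.imread('pics/w1.png'); cv2.imwrite('pics/w1c.png',cv2.resize(a[190:350,220:420],(800,640)[:2],interpolation=cv2.INTER_CUBIC)[:600])
for p,z in [((317,241),134),((315,299),88),((367,252),71),((317,278),44)]: print(p,z,pix2w('wrist',p,z).round(1))
E
```

```text
(317, 241) 134 [ 546.2 -214.4  134. ]
(315, 299) 88 [ 502.1 -254.8   88. ]
(367, 252) 71 [ 557.4 -261.6   71. ]
(317, 278) 44 [ 504.7 -254.5   44. ]
```

View pics/w1c.png

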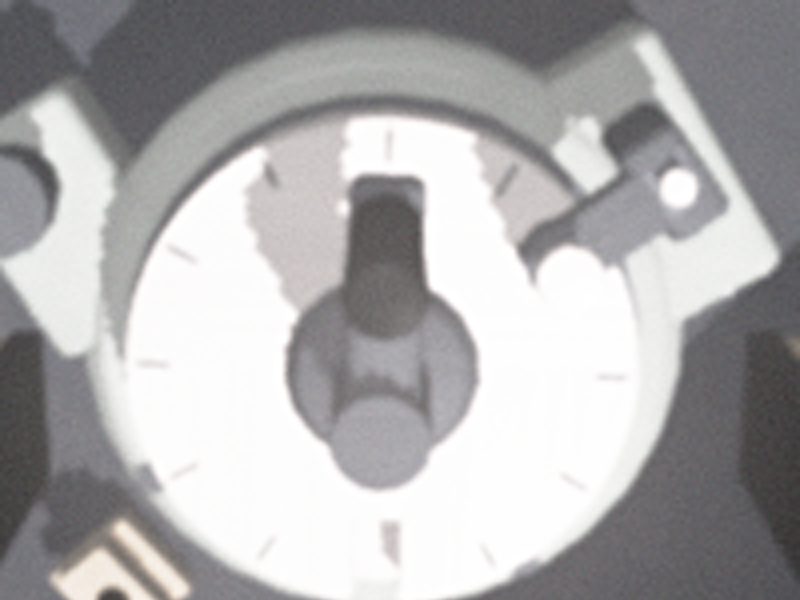

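```bash
python3 - <<'E'
from h import *
for p,z in [((316.3,264.5),134),((315.2,300.2),88),((362.8,259.2),71)]: print(p,z,pix2w('wrist',p,z).round(1))
to(533,-224,98,-0.79)
E
```

```text
(316.3, 264.5) 134 [ 534.6 -225.   134. ]
(315.2, 300.2) 88 [ 501.5 -255.7   88. ]
(362.8, 259.2) 71 [ 550.5 -263.7   71. ]
t 3.0 pos [ 535.  -226.4  178.1] ydir -0.799 q [-0.22  0.46  0.74  1.85 -0.36  0.97 -0.13] F [-0.3 -0.1 -0.4] w 91.9
shift [ 0.06 -0.33  8.01] turn [ 0.002  0.005 -0.009]
```

>>> send_rows --targets '[[[0,0,1.5,0,0,0,1],[0,0,3,0,0,0,1],[0,0,3,0,0,0,1]]]'

```text
time_s: 3.38
eef_pos: [535.0, -218.2, 148.3]
tool_rot: [-3.139, 0.0, 0.783]
contact_force: [0.3, 1.1, -0.6]
gripper_width: 92.1
grasp_force: 0.0
```

```bash
python3 - <<'E'
from h import *
to(535,-222,98,-0.79)
save('wrist','w2.png')
k=imaging.calibration('wrist')
a=cv2.imread('pics/w2.png'); cv2.imwrite('pics/w2c.png',cv2.resize(a[190:350,220:420],(800,640)[:2],interpolation=cv2.INTER_CUBIC)[:600])
to(535,-222,98,-0.79)
E
```

```text
t 3.375 pos [ 535.  -218.2  148.3] ydir -0.788 q [-0.21  0.49  0.71  1.88 -0.4   0.92 -0.1 ] F [ 0.3  1.1 -0.6] w 92.1
shift [-0.27  0.28  5.03] turn [-0.003  0.     0.002]
t 3.425 pos [ 535.6 -218.8  149.2] ydir -0.788 q [-0.21  0.49  0.71  1.87 -0.4   0.92 -0.1 ] F [ 0.2  0.5 -0. ] w 91.6
shift [-0.27  0.19  5.12] turn [-0.001 -0.     0.002]
```

View pics/w2c.png

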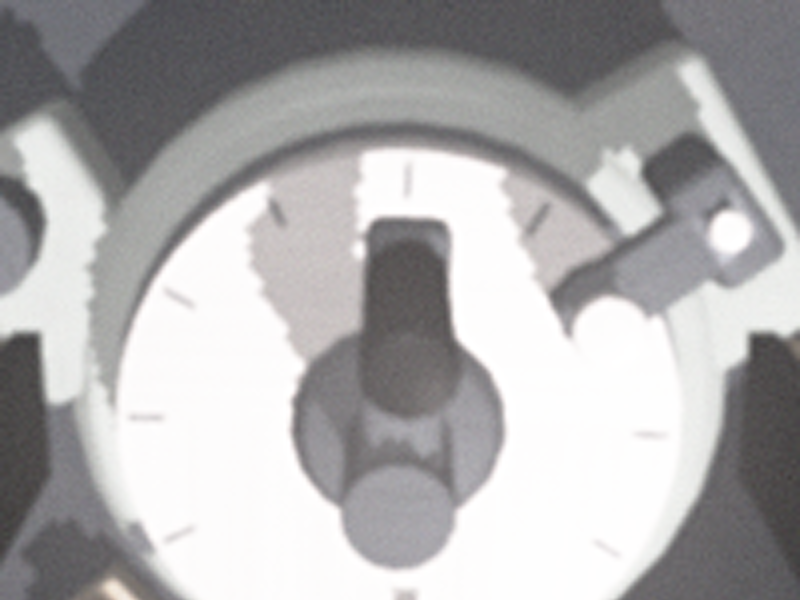

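```bash
python3 - <<'E'
from h import *
P=[pix2w('wrist',p,z) for p,z in [((322.4,283),134),((319.4,318.6),88),((372.9,274.9),71)]]
print(np.round(P,1)); d=P[0]-P[1]; e=P[2]-P[1]; print(np.hypot(*d[:2]),np.arctan2(d[1],d[0]),np.hypot(*e[:2]),np.arctan2(e[1],e[0]))
E
```

```text
[[ 536.4 -221.2  134. ]
 [ 503.5 -251.7   88. ]
 [ 551.9 -260.9   71. ]]
44.881700133088664 0.7478609627687421 49.32386196702388 -0.18840543074137894
```

>>> send_rows --targets '[[[-0.15,0.2,2.5,0,0,0,1],[-0.15,0.2,5,0,0,0,1],[-0.15,0.2,5,0,0,0,0.5],[-0.15,0.2,5,0,0,0,0],[-0.15,0.2,5,0,0,0,0],[-0.15,0.2,5,0,0,0,0],[-0.15,0.2,5,0,0,0,0],[-0.15,0.2,5,0,0,0,0]]]' --newtons 20

```text
time_s: 4.42
eef_pos: [536.2, -222.7, 99.7]
tool_rot: [3.141, -0.0, 0.781]
contact_force: [0.1, -0.7, 0.1]
gripper_width: 34.1
grasp_force: 0.0
```

```bash
cat >> h.py <<'E'
def arc(angles,c=(503.3,-253.3),a0=None,cmd=None,turn=True,r=45):
    "rows about the centre: start crank angle a0 -> angles, shift rel. to commanded pose on the circle"
    s=readout.state(); R=Ro.from_euler('xyz',s['tool_rot']).as_matrix()
    p=np.array([*(s['eef_pos'][:2]) ]) if cmd is None else np.array(cmd)
    for a in angles:
        q=np.array(c)+r*np.array([np.cos(a),np.sin(a)]); t=R.T@np.r_[q-p,0]/10
        print([round(float(v),2) for v in (t[0],t[1],0,0,0,-(a-a0) if turn else 0,0)])
    print(s['time_s'],np.round(s['eef_pos'],1),'ydir',round(np.arctan2(R[1,1],R[0,1]),3),'F',np.round(s['contact_force'],1),'ang',np.arctan2(*(s['eef_pos'][:2]-np.array(c))[::-1]),'r',np.hypot(*(s['eef_pos'][:2]-np.array(c))),s['gripper_width'],s['grasp_force'])
E
python3 - <<'E'
from h import *
arc([.85,1.0,1.15,1.3,1.45,1.6,1.75,1.9],a0=.77)
E
```

```text
[0.0, -0.46, 0.0, 0.0, 0.0, -0.08, 0.0]
[-0.1, -1.12, 0.0, 0.0, 0.0, -0.23, 0.0]
[-0.29, -1.77, 0.0, 0.0, 0.0, -0.38, 0.0]
[-0.58, -2.38, 0.0, 0.0, 0.0, -0.53, 0.0]
[-0.96, -2.94, 0.0, 0.0, 0.0, -0.68, 0.0]
[-1.42, -3.43, 0.0, 0.0, 0.0, -0.83, 0.0]
[-1.94, -3.85, 0.0, 0.0, 0.0, -0.98, 0.0]
[-2.53, -4.19, 0.0, 0.0, 0.0, -1.13, 0.0]
4.425 [ 536.2 -222.7   99.7] ydir -0.79 F [ 0.1 -0.7  0.1] ang 0.7487538023924647 r 44.90962837948902 34.13014901262818 0.0
```

Still closing; I'll finish the grip.

>>> send_rows --targets '[[[0,0,0,0,0,0,0],[0,0,0,0,0,0,0],[0,0,0,0,0,0,0],[0,0,0,0,0,0,0]]]'

```text
time_s: 4.92
eef_pos: [535.4, -221.9, 99.4]
tool_rot: [-3.139, 0.0, 0.781]
contact_force: [-3.5, 3.8, 3.8]
gripper_width: 14.5
grasp_force: 20.0
```

```bash
python3 - <<'E'
from h import *
arc([.85,1.0,1.15,1.3,1.45,1.6,1.75,1.9],a0=.77)
E
```

```text
[0.0, -0.34, 0.0, 0.0, 0.0, -0.08, 0.0]
[-0.1, -1.01, 0.0, 0.0, 0.0, -0.23, 0.0]
[-0.29, -1.66, 0.0, 0.0, 0.0, -0.38, 0.0]
[-0.58, -2.27, 0.0, 0.0, 0.0, -0.53, 0.0]
[-0.96, -2.82, 0.0, 0.0, 0.0, -0.68, 0.0]
[-1.42, -3.32, 0.0, 0.0, 0.0, -0.83, 0.0]
[-1.94, -3.74, 0.0, 0.0, 0.0, -0.98, 0.0]
[-2.52, -4.08, 0.0, 0.0, 0.0, -1.13, 0.0]
4.925 [ 535.4 -221.9   99.4] ydir -0.79 F [-3.5  3.8  3.8] ang 0.7736023205638158 r 44.89116723172185 14.549999099384104 19.998605847358704
```

>>> send_rows --targets '[[[0,-0.34,0,0,0,-0.08,0],[-0.1,-1.01,0,0,0,-0.23,0],[-0.29,-1.66,0,0,0,-0.38,0],[-0.58,-2.27,0,0,0,-0.53,0],[-0.96,-2.82,0,0,0,-0.68,0],[-1.42,-3.32,0,0,0,-0.83,0],[-1.94,-3.74,0,0,0,-0.98,0],[-2.52,-4.08,0,0,0,-1.13,0]]]'

```text
time_s: 5.92
eef_pos: [492.6, -208.9, 99.5]
tool_rot: [3.136, 0.0, 1.918]
contact_force: [6.8, 6.1, -7.0]
gripper_width: 14.6
grasp_force: 20.0
```

```bash
python3 - <<'E'
from h import *
arc([2.0,2.1,2.2,2.3,2.4,2.5,2.55,2.6],a0=1.9)
E
```

```text
[-0.05, -0.88, 0.0, 0.0, 0.0, -0.1, 0.0]
[-0.11, -1.32, 0.0, 0.0, 0.0, -0.2, 0.0]
[-0.22, -1.76, 0.0, 0.0, 0.0, -0.3, 0.0]
[-0.36, -2.19, 0.0, 0.0, 0.0, -0.4, 0.0]
[-0.55, -2.59, 0.0, 0.0, 0.0, -0.5, 0.0]
[-0.78, -2.98, 0.0, 0.0, 0.0, -0.6, 0.0]
[-0.91, -3.17, 0.0, 0.0, 0.0, -0.65, 0.0]
[-1.04, -3.34, 0.0, 0.0, 0.0, -0.7, 0.0]
5.925 [ 492.6 -208.9   99.5] ydir 0.347 F [ 6.8  6.1 -7. ] ang 1.8064393324601111 r 45.65841921782198 14.634091520956668 20.003755688667297
```

```bash
python3 - <<'E'
from h import *
c=np.array((503.3,-253.3))
arc([2.0,2.1,2.2,2.3,2.4,2.5,2.6,2.65],a0=1.9,cmd=c+45*np.array([np.cos(1.9),np.sin(1.9)]))
E
```

```text
[-0.01, -0.45, 0.0, 0.0, 0.0, -0.1, 0.0]
[-0.07, -0.9, 0.0, 0.0, 0.0, -0.2, 0.0]
[-0.18, -1.33, 0.0, 0.0, 0.0, -0.3, 0.0]
[-0.32, -1.76, 0.0, 0.0, 0.0, -0.4, 0.0]
[-0.51, -2.17, 0.0, 0.0, 0.0, -0.5, 0.0]
[-0.74, -2.55, 0.0, 0.0, 0.0, -0.6, 0.0]
[-1.01, -2.92, 0.0, 0.0, 0.0, -0.7, 0.0]
[-1.15, -3.09, 0.0, 0.0, 0.0, -0.75, 0.0]
5.925 [ 492.6 -208.9   99.5] ydir 0.347 F [ 6.8  6.1 -7. ] ang 1.8064393324601111 r 45.65841921782198 14.634091520956668 20.003755688667297
```

>>> send_rows --targets '[[[-0.01,-0.45,0,0,0,-0.1,0],[-0.07,-0.9,0,0,0,-0.2,0],[-0.18,-1.33,0,0,0,-0.3,0],[-0.32,-1.76,0,0,0,-0.4,0],[-0.51,-2.17,0,0,0,-0.5,0],[-0.74,-2.55,0,0,0,-0.6,0],[-1.01,-2.92,0,0,0,-0.7,0],[-1.15,-3.09,0,0,0,-0.75,0]]]'

```text
time_s: 6.92
eef_pos: [465.2, -228.3, 99.4]
tool_rot: [3.137, -0.002, 2.666]
contact_force: [0.7, 12.9, 2.9]
gripper_width: 14.4
grasp_force: 20.0
```

```bash
python3 - <<'E'
from h import *
c=np.array((503.3,-253.3))
arc(2.65+.025*np.arange(1,9),a0=2.65,cmd=c+45*np.array([np.cos(2.65),np.sin(2.65)]))
im=save('wrist','w3.png')
im=save('scene','s3.png')
cv2.imwrite('pics/s3c.png',cv2.resize(im[200:320,260:420,::-1],(800,600),interpolation=cv2.INTER_CUBIC))
to(0,0,0)
E
```

```text
[0.0, -0.11, 0.0, 0.0, 0.0, -0.02, 0.0]
[-0.0, -0.22, 0.0, 0.0, 0.0, -0.05, 0.0]
[-0.01, -0.34, 0.0, 0.0, 0.0, -0.08, 0.0]
[-0.02, -0.45, 0.0, 0.0, 0.0, -0.1, 0.0]
[-0.03, -0.56, 0.0, 0.0, 0.0, -0.12, 0.0]
[-0.04, -0.67, 0.0, 0.0, 0.0, -0.15, 0.0]
[-0.06, -0.78, 0.0, 0.0, 0.0, -0.17, 0.0]
[-0.08, -0.9, 0.0, 0.0, 0.0, -0.2, 0.0]
6.925 [ 465.2 -228.3   99.4] ydir 1.095 F [ 0.7 12.9  2.9] ang 2.561944545639617 r 45.58551112374926 14.445138598159112 20.012144297361374
t 7.025 pos [ 464.8 -228.8   99.3] ydir 1.094 q [ 0.22  0.41  0.21  2.03 -0.13  0.72  1.61] F [-0.3 11.8  3.2] w 14.6
shift [51.77 -1.05 10.06] turn [0 0 0]
```

View pics/w3.png

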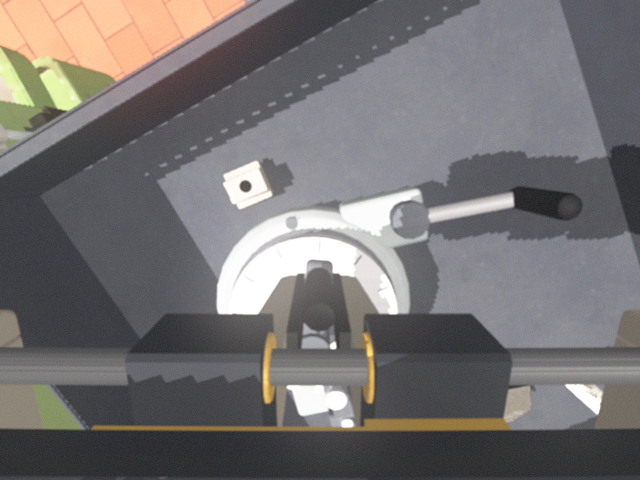

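>>> send_rows --targets '[[[0,-0.11,0,0,0,-0.025,0],[0,-0.22,0,0,0,-0.05,0],[-0.01,-0.34,0,0,0,-0.075,0],[-0.02,-0.45,0,0,0,-0.1,0],[-0.03,-0.56,0,0,0,-0.125,0],[-0.04,-0.67,0,0,0,-0.15,0],[-0.06,-0.78,0,0,0,-0.175,0],[-0.08,-0.9,0,0,0,-0.2,0]]]'

```text
time_s: 8.02
eef_pos: [461.1, -236.5, 99.3]
tool_rot: [3.137, -0.003, 2.865]
contact_force: [-1.7, 13.7, 5.3]
gripper_width: 14.2
grasp_force: 20.0
```

```bash
python3 - <<'E'
from h import *
c=np.array((503.3,-253.3))
arc([2.87,2.89,2.91,2.93],a0=2.85,cmd=c+45*np.array([np.cos(2.85),np.sin(2.85)]))
im=save('scene','s4.png')
cv2.imwrite('pics/s4c.png',cv2.resize(im[210:300,270:390,::-1],(800,600),interpolation=cv2.INTER_CUBIC))
to(0,0,0)
E
```

```text
[0.0, -0.09, 0.0, 0.0, 0.0, -0.02, 0.0]
[-0.0, -0.18, 0.0, 0.0, 0.0, -0.04, 0.0]
[-0.0, -0.27, 0.0, 0.0, 0.0, -0.06, 0.0]
[-0.01, -0.36, 0.0, 0.0, 0.0, -0.08, 0.0]
8.025 [ 461.1 -236.5   99.3] ydir 1.294 F [-1.7 13.7  5.3] ang 2.763718216230692 r 45.43370959098062 14.209462596671225 20.013399124145508
t 8.075 pos [ 460.9 -236.8   99.3] ydir 1.295 q [ 0.28  0.41  0.17  2.02 -0.11  0.72  1.8 ] F [-1.8 11.2  4.9] w 14.7
shift [50.78 10.16 10.12] turn [0 0 0]
```

View pics/s4c.png

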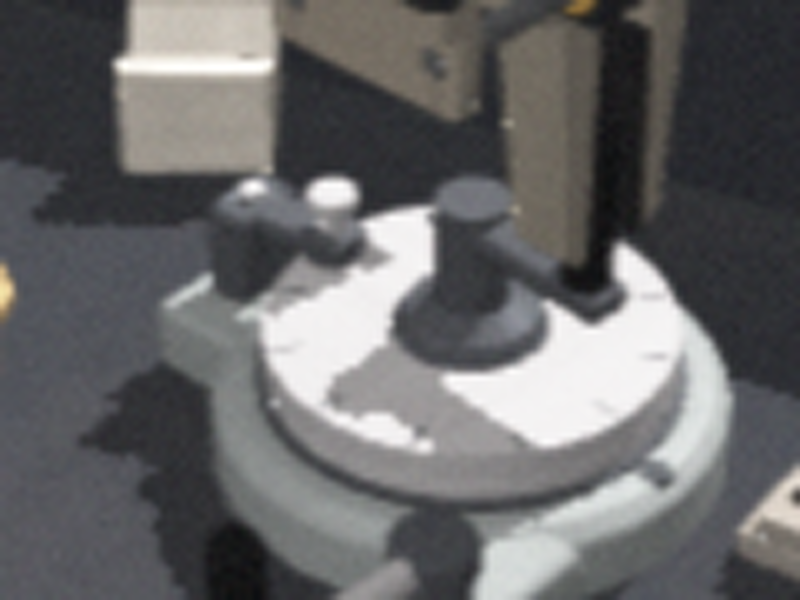

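Scene crop: the pin head is clear at about pixel (320,238), still up on the plate, with the crank nearing home. I can track its top edge numerically while stepping.

```bash
cat >> h.py <<'E'
def pin(im):
    "row of the pin head's top edge in the scene picture (subpixel)"
    g=im[225:250,318:322].mean((1,2)); i=int(np.argmax(g>150)); return 225+i-(g[i]-150)/(g[i]-g[i-1])
def step(a0,angles):
    c=np.array((503.3,-253.3)); arc(angles,a0=a0,cmd=c+45*np.array([np.cos(a0),np.sin(a0)])); print('PIN',pin(imaging.grab_frame('scene')))
E
python3 - <<'E'
from h import *
for f in ['scene0','s3','s4']: print(f,pin(cv2.imread('pics/'+f+'.png')))
E
```

```text
scene0 221.1343669250646
s3 236.28561304039687
s4 236.27761836441894
```

>>> send_rows --targets '[[[0,-0.09,0,0,0,-0.02,0],[0,-0.18,0,0,0,-0.04,0],[0,-0.27,0,0,0,-0.06,0],[-0.01,-0.36,0,0,0,-0.08,0]]]'

```text
time_s: 8.57
eef_pos: [459.8, -240.5, 99.3]
tool_rot: [3.137, -0.003, 2.944]
contact_force: [-3.9, 10.6, 5.6]
gripper_width: 14.4
grasp_force: 20.0
```

```bash
python3 -c "
from h import *
step(2.93,[2.945,2.96,2.975,2.99])"
```

```text
[0.0, -0.07, 0.0, 0.0, 0.0, -0.01, 0.0]
[-0.0, -0.13, 0.0, 0.0, 0.0, -0.03, 0.0]
[-0.0, -0.2, 0.0, 0.0, 0.0, -0.04, 0.0]
[-0.0, -0.27, 0.0, 0.0, 0.0, -0.06, 0.0]
8.575 [ 459.8 -240.5   99.3] ydir 1.373 F [-3.9 10.6  5.6] ang 2.8555569666359046 r 45.36300572613535 14.423094711911759 20.010025799274445
PIN 236.4451450189155
```

>>> send_rows --targets '[[[0,-0.07,0,0,0,-0.015,0],[0,-0.13,0,0,0,-0.03,0],[0,-0.2,0,0,0,-0.045,0],[0,-0.2,0,0,0,-0.045,0]]]'

```text
time_s: 9.12
eef_pos: [458.9, -243.4, 99.3]
tool_rot: [3.138, -0.003, 2.988]
contact_force: [-3.1, 9.7, 5.8]
gripper_width: 14.5
grasp_force: 20.0
```

```bash
python3 -c "
from h import *
step(2.975,[2.99,3.005,3.02])"
```

```text
[0.0, -0.07, 0.0, 0.0, 0.0, -0.02, 0.0]
[-0.0, -0.13, 0.0, 0.0, 0.0, -0.03, 0.0]
[-0.0, -0.2, 0.0, 0.0, 0.0, -0.04, 0.0]
9.125 [ 458.9 -243.4   99.3] ydir 1.417 F [-3.1  9.7  5.8] ang 2.9225961547482133 r 45.5081895277679 14.494610602035563 20.003122687339783
PIN 238.99141221374046
```

The pin's top edge went from row 236.3 to 239.0, which matches a 7 mm drop, so I stop turning here. I'll ease the load and release.

>>> send_rows --targets '[[[0,0.1,0,0,0,0,0],[0,0.2,0,0,0,0,0],[0,0.2,0,0,0,0,0.3],[0,0.2,0,0,0,0,0.5],[0,0.2,0,0,0,0,0.5],[0,0.2,0,0,0,0,0.5]]]'

```text
time_s: 9.93
eef_pos: [459.9, -244.7, 99.6]
tool_rot: [-3.141, 0.0, 2.985]
contact_force: [-0.4, 0.0, -0.1]
gripper_width: 45.5
grasp_force: 0.0
```

```bash
python3 - <<'E'
from h import *
im=save('scene','s5.png'); print('PIN',pin(im)); to(489,-95,160,1.31)
for p,z in [((568,206),92)]: pass
E
```

```text
PIN 238.98774740810555
t 9.975 pos [ 459.9 -244.6   99.6] ydir 1.415 q [ 0.31  0.41  0.14  2.02 -0.08  0.72  1.92] F [0.  0.2 0.8] w 46.1
shift [-0.55 15.23 -6.04] turn [-0.     0.     0.105]
```

>>> send_rows --targets '[[[0,0,-3,0,0,0,0.5],[0,0,-6,0,0,0,0.6],[-0.1,3,-6.5,0,0,0.17,0.7],[-0.2,6,-6.5,0,0,0.35,0.8],[-0.3,9,-6.5,0,0,0.52,0.9],[-0.4,12,-6.5,0,0,0.7,1],[-0.5,15.2,-6.5,0,0,0.88,1],[-0.5,15.2,-6.5,0,0,1.06,1]]]'

```text
time_s: 10.98
eef_pos: [488.9, -92.2, 164.6]
tool_rot: [3.141, -0.001, 1.924]
contact_force: [-0.0, 0.6, 0.1]
gripper_width: 91.7
grasp_force: 0.0
```

>>> send_rows --targets '[[[0,0,0,0,0,0.18,1],[0,0,0,0,0,0.36,1],[0,0,0,0,0,0.53,1],[0,0,0,0,0,0.62,1],[0,0,0,0,0,0.62,1]]]'

```text
time_s: 11.6
eef_pos: [488.3, -95.0, 164.6]
tool_rot: [3.141, 0.0, 1.307]
contact_force: [0.3, 0.0, 0.4]
gripper_width: 91.6
grasp_force: 0.0
```

```bash
python3 - <<'E'
from h import *
im=save('wrist','w5.png'); to(489,-95,57,-0.26)
print([w2pix('wrist',P) for P in [(489,-94.2,92),(471,-161.7,45)]])
b=cv2.cvtColor(im,cv2.COLOR_RGB2BGR); cv2.imwrite('pics/w5c.png',cv2.resize(b[160:400,160:480],(800,600),interpolation=cv2.INTER_CUBIC))
print('PIN',pin(imaging.grab_frame('scene')))
E
```

```text
t 11.65 pos [488.4 -95.  164.6] ydir -0.263 q [-0.21  0.28  0.39  2.04 -0.14  0.85 -0.  ] F [-0.3 -0.1 -0.4] w 91.7
shift [1.000e-02 6.000e-02 1.076e+01] turn [ 0.     0.    -0.003]
[array([318.69853253, 252.74132069]), array([318.75547969, 312.69578571])]
PIN 239.0326409495549
```

View pics/w5c.png

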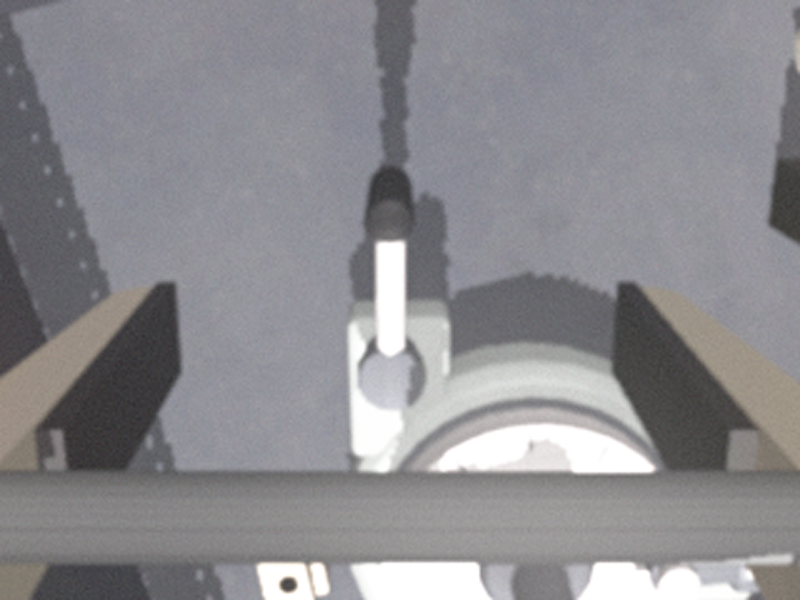

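```bash
python3 - <<'E'
from h import *
g=pix2w('wrist',(316,247.2),92); p=pix2w('wrist',(315.9,310.5),50); print(g,p,np.hypot(*(g-p)[:2]),np.arctan2(*(g-p)[:2][::-1]))
to(g[0],g[1],57,-0.26)
E
```

```text
[488.18192114 -89.65764293  92.        ] [ 469.66912312 -156.6842046    50.        ] 69.53620395199276 1.3013139729882273
t 11.7 pos [488.3 -95.  164.6] ydir -0.263 q [-0.21  0.28  0.39  2.04 -0.14  0.85 -0.  ] F [0.3 0.2 0.9] w 91.9
shift [ 0.51 -0.16 10.76] turn [ 0.    -0.    -0.003]
```

>>> send_rows --targets '[[[0.35,0,5,0,0,0,1],[0.35,0,9,0,0,0,0.7],[0.35,0,10.7,0,0,0,0],[0.35,0,10.7,0,0,0,0],[0.35,0,10.7,0,0,0,0],[0.35,0,10.7,0,0,0,0],[0.35,0,10.7,0,0,0,0],[0.35,0,10.7,0,0,0,0]]]'

```text
time_s: 12.7
eef_pos: [489.6, -91.6, 58.1]
tool_rot: [3.141, -0.0, 1.306]
contact_force: [-0.5, 0.3, 0.9]
gripper_width: 24.3
grasp_force: 0.0
```

>>> send_rows --targets '[[[0,0,0,0,0,0,0],[0,0,0,0,0,0,0],[0,0,0,0,0,0,0],[0,0,0,0,0,0,0]]]'

```text
time_s: 13.2
eef_pos: [488.3, -91.3, 57.6]
tool_rot: [-3.14, -0.0, 1.306]
contact_force: [-4.3, 1.2, 5.6]
gripper_width: 14.3
grasp_force: 20.0
```

```bash
python3 - <<'E'
from h import *
to(489,-91,57)
p=np.array((470.4,-160.5)); e=readout.state()['eef_pos'][:2]; d=e-p; r=np.hypot(*d); a=np.arctan2(d[1],d[0])
arc(a-.125*np.arange(1,9),c=p,a0=a,r=r)
E
```

```text
t 13.2 pos [488.3 -91.3  57.6] ydir -0.265 q [-0.15  0.46  0.33  2.1  -0.25  0.62  0.09] F [-4.3  1.2  5.6] w 14.3
shift [0.04 0.06 0.06] turn [0 0 0]
[-0.05, 0.89, 0.0, 0.0, 0.0, 0.12, 0.0]
[-0.2, 1.77, 0.0, 0.0, 0.0, 0.25, 0.0]
[-0.47, 2.63, 0.0, 0.0, 0.0, 0.38, 0.0]
[-0.84, 3.44, 0.0, 0.0, 0.0, 0.5, 0.0]
[-1.3, 4.2, 0.0, 0.0, 0.0, 0.62, 0.0]
[-1.86, 4.9, 0.0, 0.0, 0.0, 0.75, 0.0]
[-2.5, 5.52, 0.0, 0.0, 0.0, 0.88, 0.0]
[-3.22, 6.06, 0.0, 0.0, 0.0, 1.0, 0.0]
13.2 [488.3 -91.3  57.6] ydir -0.265 F [-4.3  1.2  5.6] ang 1.3175819549652652 r 71.52527258168232 14.346086397866271 20.00130146741867
```

>>> send_rows --targets '[[[-0.05,0.89,0,0,0,0.125,0],[-0.2,1.77,0,0,0,0.25,0],[-0.47,2.63,0,0,0,0.375,0],[-0.84,3.44,0,0,0,0.5,0],[-1.3,4.2,0,0,0,0.625,0],[-1.86,4.9,0,0,0,0.75,0],[-2.1,5.15,0,0,0,0.8,0],[-2.1,5.15,0,0,0,0.8,0]]]'

```text
time_s: 14.2
eef_pos: [532.0, -126.3, 57.5]
tool_rot: [-3.141, 0.002, 0.505]
contact_force: [-5.7, -0.8, 6.4]
gripper_width: 14.2
grasp_force: 20.0
```

```bash
python3 - <<'E'
from h import *
p=np.array((470.4,-160.5)); a=1.3176-.8
arc(a-.04*np.arange(1,9),c=p,a0=a,r=71.5,cmd=p+71.5*np.array([np.cos(a),np.sin(a)]))
E
```

```text
[-0.0, 0.29, 0.0, 0.0, 0.0, 0.04, 0.0]
[-0.02, 0.57, 0.0, 0.0, 0.0, 0.08, 0.0]
[-0.04, 0.86, 0.0, 0.0, 0.0, 0.12, 0.0]
[-0.08, 1.14, 0.0, 0.0, 0.0, 0.16, 0.0]
[-0.12, 1.42, 0.0, 0.0, 0.0, 0.2, 0.0]
[-0.18, 1.7, 0.0, 0.0, 0.0, 0.24, 0.0]
[-0.25, 1.98, 0.0, 0.0, 0.0, 0.28, 0.0]
[-0.33, 2.25, 0.0, 0.0, 0.0, 0.32, 0.0]
14.2 [ 532.  -126.3   57.5] ydir -1.066 F [-5.7 -0.8  6.4] ang 0.5070980794078909 r 70.50778291120572 14.16874066262863 20.001250505447388
```

>>> send_rows --targets '[[[0,0.29,0,0,0,0.04,0],[-0.02,0.57,0,0,0,0.08,0],[-0.04,0.86,0,0,0,0.12,0],[-0.04,0.86,0,0,0,0.12,0]]]'

```text
time_s: 14.7
eef_pos: [535.5, -133.7, 57.5]
tool_rot: [-3.14, 0.003, 0.385]
contact_force: [-5.7, 0.2, 7.5]
gripper_width: 14.5
grasp_force: 20.0
```

```bash
python3 - <<'E'
from h import *
p=np.array((470.4,-160.5)); a=1.3176-.92
arc(a-.03*np.arange(1,6),c=p,a0=a,r=71.5,cmd=p+71.5*np.array([np.cos(a),np.sin(a)]))
print('PIN',pin(imaging.grab_frame('scene')))
E
```

```text
[-0.0, 0.21, 0.0, 0.0, 0.0, 0.03, 0.0]
[-0.01, 0.43, 0.0, 0.0, 0.0, 0.06, 0.0]
[-0.02, 0.64, 0.0, 0.0, 0.0, 0.09, 0.0]
[-0.04, 0.86, 0.0, 0.0, 0.0, 0.12, 0.0]
[-0.07, 1.07, 0.0, 0.0, 0.0, 0.15, 0.0]
14.7 [ 535.5 -133.7   57.5] ydir -1.186 F [-5.7  0.2  7.5] ang 0.3905281722623276 r 70.41645052370977 14.535138335778315 20.001785159111023
PIN 238.93394495412844
```

>>> send_rows --targets '[[[0,0.21,0,0,0,0.03,0],[-0.01,0.43,0,0,0,0.06,0],[-0.02,0.64,0,0,0,0.09,0],[-0.02,0.64,0,0,0,0.09,0]]]'

```text
time_s: 15.25
eef_pos: [537.0, -137.7, 57.5]
tool_rot: [-3.137, 0.004, 0.297]
contact_force: [-9.0, 4.6, 11.0]
gripper_width: 14.7
grasp_force: 20.0
```

```bash
python3 - <<'E'
from h import *
p=np.array((470.4,-160.5)); a=1.3176-1.01
arc(a-.03*np.arange(1,6),c=p,a0=a,r=71.5,cmd=p+71.5*np.array([np.cos(a),np.sin(a)]))
E
```

```text
[-0.0, 0.21, 0.0, 0.0, 0.0, 0.03, 0.0]
[-0.01, 0.43, 0.0, 0.0, 0.0, 0.06, 0.0]
[-0.02, 0.64, 0.0, 0.0, 0.0, 0.09, 0.0]
[-0.04, 0.86, 0.0, 0.0, 0.0, 0.12, 0.0]
[-0.07, 1.07, 0.0, 0.0, 0.0, 0.15, 0.0]
15.25 [ 537.  -137.7   57.5] ydir -1.274 F [-9.   4.6 11. ] ang 0.3304085647502228 r 70.35830789367164 14.707809260096477 20.010235011577606
```

>>> send_rows --targets '[[[0,0.21,0,0,0,0.03,0],[0,0.35,0,0,0,0.05,0],[0,0.35,0,0,0,0.05,0]]]'

```text
time_s: 15.62
eef_pos: [536.6, -137.8, 57.2]
tool_rot: [-3.131, 0.007, 0.249]
contact_force: [-12.2, 11.5, 15.6]
gripper_width: 14.4
grasp_force: 20.0
```

```bash
python3 - <<'E'
from h import *
p=np.array((470.4,-160.5)); a=1.3176-1.06
arc([a],c=p,a0=a,r=71.5,cmd=p)
E
```

```text
[7.15, -0.07, 0.0, 0.0, 0.0, -0.0, 0.0]
15.625 [ 536.6 -137.8   57.2] ydir -1.322 F [-12.2  11.5  15.6] ang 0.3311060239023572 r 69.97120171325561 14.376078355461965 20.017939656972885
```

The lever stopped moving while the force rose, so it is at its stop. I'll ease off, release and lift.

>>> send_rows --targets '[[[0,-0.3,0,0,0,0,0],[0,-0.4,0,0,0,0,0],[0,-0.4,0,0,0,0,0.5],[0,-0.4,0,0,0,0,0.5],[0,-0.4,0,0,0,0,0.5],[0,-0.4,-3,0,0,0,0.5],[0,-0.4,-8,0,0,0,0.5],[0,-0.4,-12,0,0,0,0.5]]]'

```text
time_s: 16.62
eef_pos: [539.9, -139.0, 179.2]
tool_rot: [3.141, -0.001, 0.245]
contact_force: [-0.1, 1.3, 0.3]
gripper_width: 46.0
grasp_force: 0.0
```

```bash
python3 - <<'E'
from h import *
im=save('scene','s9.png'); print('PIN',pin(im)); to(536,-138,170)
t=save('top','t9.png')
b=cv2.cvtColor(im,cv2.COLOR_RGB2BGR); w=save('wrist','w9.png'); w=cv2.cvtColor(w,cv2.COLOR_RGB2BGR)
cv2.imwrite('pics/f9.png',np.hstack([cv2.resize(b[190:340,200:440],(480,300)),cv2.resize(w,(320,300))]))
for P in [(536.5,-138,92),(470.4,-160.5,50)]: print(w2pix('wrist',P)*[.5,.625]+[480,0])
E
```

```text
PIN 238.9659300184162
t 16.675 pos [ 542.7 -140.1  184. ] ydir -1.326 q [-0.38  0.41  0.73  1.9  -0.33  0.95 -0.83] F [ 2.  -1.7  2.8] w 45.6
shift [-0.61 -0.37  1.39] turn [0 0 0]
[637.85354462 158.96544533]
[641.09076178 195.95408402]
```

View pics/f9.png

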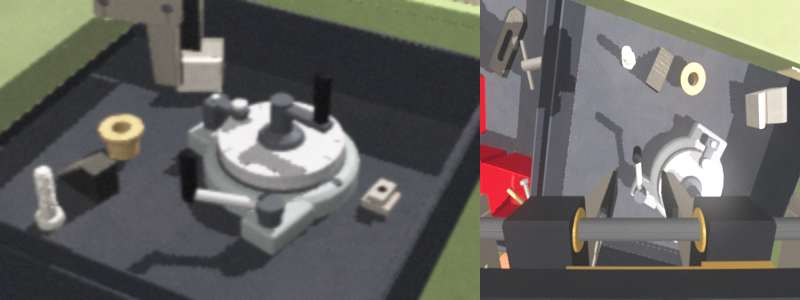

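The final view shows the pin down, the lever swung to its stop, the bystanders in place and the gripper clear. Handing in.

```bash
python3 -c "
from h import *
print(job_done())"
```

```text
the job is handed in; nothing more can be done
None
```

I handed the job in at about 17 s: the pin has dropped into the plate's slot, the lever is at its stop, the bystanders look undisturbed in the last picture and the gripper is clear; the hand-in returned no verdict.

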